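Pulse the break-room coffee grinder

TASK

Put the loose lid on the coffee grinder: drop its two lugs into the notches so that it sits fully down, then twist it clockwise (seen from above) half-way towards the lock, so that the white pointers on the lid stand at the green run marks, never going on to the black lock marks. The lid springs back if let go, so finish while still gripping it and holding it at the green marks. Leave the other things on the table where they are.

Things in the scene. Friction and masses are not known exactly. Their poses are not given: they have to be found in the camera images.
- lid_grip (a point): Point on the loose lid's axis, in the middle of its upright grey grip bar (56 mm long, 14 thick, 32 high): 16 mm above the black flange's top, 40 mm above the plug's underside. z up along the axis; x runs along the bar, through both lugs and both white pointers at the flange's edge (a half turn gives the same lid). The lid starts standing on its plug on the table.
- grinder_mouth (a point): Centre of the grinder's round mouth at the height of its top rim. z up; x runs through the two notches (white marks on the rim outside them). Mouth 66 mm across; notches 17 mm wide, reaching 41 mm from the axis, take the lid's lugs either way round; lugs turn below the 8 mm deep steel overhang. Fully down, the flange rests on the rim and lid_grip lies 24 mm above this point.
- grinder: Coffee grinder, a red cylinder 104 mm across (112 mm at the foot) and 110 mm high, fixed to the table; origin at the centre of its underside, axes as the mouth's. Green run marks on the rim are 30 degrees, black lock marks 60 degrees clockwise (seen from above) from the white marks. A stop blocks anticlockwise turning of the lid.
- drive (a joint): Sprung ring in the mouth with two orange dogs that the lid's lugs push clockwise after 0.08 rad of free play: reads 0 at rest, and then 0.08 rad less than the lid's clockwise turn from the white marks (0.44 at the green marks, 0.95 at the lock). It turns the lid back with 0.09 N m at 0 and 0.2 N m at the green marks.
- lid: The same lid, 120 g; origin at the centre of the plug's underside, same axes. Black round flange 84 mm across, 8 mm thick; below it a grey round plug 61 mm across, 16 mm deep, with two opposite lugs at its foot (12 mm wide, 5 mm high, reaching out to 38.5 mm from the axis); the grip bar on top.
- mug: Blue mug, 78 mm across, 92 mm high; origin at the centre of its underside. To be left alone.
- jar: Glass jar with orange cap, 68 mm across, 90 mm high; origin at the centre of its underside. To be left alone.
- plate: White plate, 200 mm across with two pears on it; origin at its underside. To be left alone.
- pear0: Yellow pear on the plate, 68 mm across, 70 mm high; origin at its underside. To be left alone.
- pear1: The second yellow pear on the plate, same size; origin at its underside. To be left alone.
- remote: Black remote control, 48 x 165 x 18 mm, lying on a piece of cardboard; origin at its underside. To be left alone.
Mind the look-alikes: they are no part of the job. What is shaped like the lid but purple or turquoise is not meant.

How it is judged:
On the way, in this order (a step that is already met when the one before it is completed fails the run):
1. the lid is picked up (height (world z) of lid above 0.05 m and contact force between the fingers and lid above 1 N), for 0.1 s.
2. the lid sits fully down in the mouth with its lugs in the notches, not yet turned (z of lid_grip in the frame of grinder_mouth below 0.0275 m and horizontal distance between lid_grip and grinder_mouth below 0.005 m and angle between lid_grip's own z axis and vertical below 0.07 rad and angle between the x axis of lid_grip and the x axis of grinder_mouth, either way round below 0.25 rad), for 0.05 s.
At the end, for the whole second after the job is handed in: Lid fully down (height within 3.5 mm, centred within 5 mm, level within 4 degrees), turned 22 to 38 degrees clockwise from the white marks against the spring and held still there by the fingers through the last second; never beyond 50 degrees; other things moved less than 3 cm (z of lid_grip in the frame of grinder_mouth below 0.0275 m and horizontal distance between lid_grip and grinder_mouth below 0.005 m and angle between lid_grip's own z axis and vertical below 0.07 rad and angle between the x axis of lid_grip and the x axis of grinder_mouth, either way round between 0.38 and 0.67 rad and value of joint drive above 0.2 rad and contact force between the fingers and lid above 1 N and angular speed of lid below 0.3 rad/s); the arm keeps its last pose, push and grip.
It fails at once if the lid was turned on to the lock (more than 50 degrees) (z of lid_grip in the frame of grinder_mouth below 0.0275 m and horizontal distance between lid_grip and grinder_mouth below 0.005 m and angle between the x axis of lid_grip and the x axis of grinder_mouth, either way round above 0.87 rad).
It fails at once if the mug was pushed more than 3 cm or knocked over (distance of mug from where it was at the start of the episode above 0.03 m or angle between mug's own z axis and vertical above 0.5 rad).
It fails at once if the jar was pushed more than 3 cm or knocked over (distance of jar from where it was at the start of the episode above 0.03 m or angle between jar's own z axis and vertical above 0.5 rad).
It fails at once if the plate or a pear on it was pushed more than 3 cm or knocked over (distance of any of plate, pear0, pear1 from where it was at the start of the episode above 0.03 m or angle between any of plate, pear0, pear1's own z axis and vertical above 0.5 rad).
It fails at once if the remote control was pushed more than 3 cm or knocked over (distance of remote from where it was at the start of the episode above 0.03 m or angle between remote's own z axis and vertical above 0.5 rad).
It also fails if it takes over 42 s, if anything falls off the work surface, if the arm or the gripper's body presses on something with over 40 N, if the wrist force passes 120 N, or if a joint passes its speed limit or range.

ROBOT

A 7-joint arm with a two-finger parallel gripper is mounted at the origin on the work surface. World frame = base frame: x ahead of the robot, y to its left, z up, the work surface at z = 0. Lengths are in m, angles in rad, forces in N, time in s.
With the tool pointing down it reaches from about 0.425 to 0.875 m from the base axis. Payload 8.4 kg.
Tool frame: the origin (TCP) lies on the front face of the gripper's body, between the roots of the fingers; the fingertips stand 73 mm ahead of it and the grasp point (between the pads) lies 54 mm ahead of it (tips_ahead is the distance from the TCP to the fingertips, in m); z points along the fingers, y is the direction in which the jaws open and shut (so a half turn about z gives the same grasp; the last joint's range is limited). The gripper opens to 85 mm and grips with 20 to 120 N. Pads are 22 mm wide; open, the fingers measure 114 mm over their backs; the gripper's body (76 mm by 85 mm) begins 54 mm behind the grasp point. The pads swing forward as they close: fully open they stand 13 mm farther back than shut.
Start: joints at [1.198, 0.333, 0.04, 1.465, -0.013, 1.343, -0.059], TCP at [0.176, -0.626, 0.304] pointing down, gripper open.
Joint ranges: [-2.58, 2.58], [-0.38, 2.09], [-1.3, 1.39], [0.25, 2.4], [-1.5, 4.64], [0.08, 2.09], [-2.65, 2.65]. Speed limits (rad/s): [2.22, 2.22, 2.79, 2.79, 3.14, 3.14, 3.14].

INTERFACE

Orientations are given as a rotation vector (axis times angle).
In Python, from bench import sense, camera, finish_job, look_for, tips_ahead gives the robot as it stands.
- The arm moves only by the tool carry_out, never from a script. Its argument "commands" is a list of rows, each an object of numbers: "x", "y", "z": the shift along the world's x, y, z in cm; "wx", "wy", "wz": the turn, a rotation vector about the world's x, y, z in rad; "gripper": the opening in per cent of the stroke, from 0 (shut) to 100 (fully open). A call has 1 to 20 rows; each row is the pose to reach, as a shift and turn from the pose commanded when the call began; what a row does not reach only later rows make up. A row lasts 1/8 s, in which the tool goes at most 62.5 mm and 10.7 degrees, less where a joint would pass 70% of its speed; a pose out of reach is approached as far as the arm can. A call with a gripper value outside its range is refused whole. The fingers move at their own pace and stop on an object; the grip force is fixed at half the most. Time passes only in rows, so rows that repeat a pose let the fingers close. It gives the time, the measured TCP pose, the force and the opening at its end, in the units of the state.
- sense(): the state, without advancing time (a new reading comes with each control period).
- camera(name): name is "scene" or "side" or "wrist"; returns a dict with "img" (420x560x3 uint8, red, green, blue), "fov_y" (degrees; the focal length in pixels is half the picture's height over the tangent of half this angle, whatever the lens; pixels are square), "cx", "cy" (the principal point, pixels), "k1" (the pictures are not rectified: a ray, as slopes to the right and down, at radius r is drawn at 1 + k1 r^2 times it, then the intrinsics apply), "R" (3x3) and "t" (3): a world point X has camera coordinates R X + t; the wrist camera has in their place "tool_from_camera" (4x4, takes a point from camera to tool coordinates, whose origin is the TCP and whose axes are the flange's). Camera axes: x right, y down, z forward; pixel columns grow to the right and rows downward; lengths in m; the calibration is good to about 2 mm. A picture is of the moment at which its call begins: read the wrist's pose just before it. There is no depth.
- finish_job(): hands the job in, once; it reports no verdict.
Trained networks look in the newest picture that a camera, given by its name, has taken for a name from the list of things; names that differ only in an ending like _2 or _b are one class to them, and where a whole thing is asked for, a point or a joint stands for the part that bears it (a point fixed in the world has none). Each returns a list of dicts, best first, with "p" (0 to 1); they miss things now and then, are a little off and sometimes report something else, mostly with a low value. They report only what shows in the picture. A call takes as long as a camera call. They do not tell look-alikes from the thing itself.
- look_for(query, camera): "location" ([x, y, z] in m, in world coordinates, good to about 4 mm: the middle of the surface that is visible of it).
The state is a dict: "time": time; "joint_pos": joint angles; "joint_velocities": joint speeds; "joint_efforts": joint torques, N m; "position": TCP position; "tcp_rot": TCP orientation; "ft_force": force on the tool from outside, world axes, zero at the start; "torque": the same for the moment, N m; "finger_gap": opening from 0.0 (shut) to 1.0 (fully open).
Only numpy, scipy, OpenCV 4.12 (cv2) and the standard library are available. Lean on these libraries where they do the work, as an engineer would, in place of code of your own. Each camera call takes 0.05 s, during which the arm holds its last target. There are 200 camera calls.

## Working session

There is one attempt and no reset: what is moved stays moved. The work goes in short steps, Python scripts to look and compute and a tool call to move; the robot and the scene stay as the last step left them, time stands still between calls to the robot, and variables do not carry over. Pictures are saved under pics/ and viewed, about 8 in all and at most 12, crops included, and the job is handed in when it is done.

Besides the shell and the picture viewer there is one more tool, called by a JSON object that holds its "method" and its "body". carry_out: Moves the arm, as the interface text tells. Its arguments: {"type":"object","properties":{"commands":{"type":"array","items":{"type":"object","properties":{"x":{"type":"number"},"y":{"type":"number"},"z":{"type":"number"},"wx":{"type":"number"},"wy":{"type":"number"},"wz":{"type":"number"},"gripper":{"type":"number"}}}}},"required":["commands"]}

```bash
mkdir -p pics; cat > h.py <<'E'
import numpy as np, cv2
from bench import sense, camera, finish_job, look_for, tips_ahead
from scipy.spatial.transform import Rotation as Rn
def cam(name, save=None):
    s=sense(); c=camera(name); c['s']=s
    if name=='wrist':
        T=np.array(c['tool_from_camera']); Rw=Rn.from_rotvec(s['tcp_rot']).as_matrix()
        Rc=Rw@T[:3,:3]; o=Rw@T[:3,3]+np.array(s['position'])
        c['R']=Rc.T; c['t']=-Rc.T@o
    c['R']=np.array(c['R']); c['t']=np.array(c['t'])
    c['f']=c['img'].shape[0]/2/np.tan(np.radians(c['fov_y'])/2)
    if save: cv2.imwrite(f'pics/{save}.png', c['img'][:,:,::-1])
    return c
def proj(c,X):
    p=(c['R']@np.atleast_2d(X).T).T+c['t']; q=p[:,:2]/p[:,2:]
    q=q*(1+c['k1']*(q**2).sum(1,keepdims=True))
    return q*c['f']+[c['cx'],c['cy']]
def plane(c,uv,z):
    d=(np.atleast_2d(uv)-[c['cx'],c['cy']])/c['f']; q=d.copy()
    for _ in range(20): q=d/(1+c['k1']*(q**2).sum(1,keepdims=True))
    r=np.c_[q,np.ones(len(q))]@c['R']; o=-c['R'].T@c['t']
    return o+r*((z-o[2])/r[:,2])[:,None]
E
python3 - <<'E'
from h import *
ims=[]
for n in('scene','side'):
    c=cam(n); ims.append(c['img'])
    print(n,'cam at',(-c['R'].T@c['t']).round(3))
    for q in('lid','grinder','mug','jar','plate','remote'):
        for d in look_for(q,n)[:4]: print(q,round(d['p'],2),np.round(d['location'],3),proj(c,d['location']).round()[0])
im=np.vstack(ims); cv2.imwrite('pics/a.png',cv2.resize(im,None,fx=.71,fy=.71,interpolation=cv2.INTER_AREA)[:,:,::-1])
s=sense(); print(s,tips_ahead)
E
```

```text
scene cam at [ 1.477 -0.282  1.118]
lid 0.93 [ 0.472 -0.186  0.022] [211. 230.]
lid 0.87 [ 0.485 -0.342  0.027] [158. 245.]
lid 0.59 [ 0.338 -0.338  0.027] [152. 209.]
grinder 0.57 [0.56  0.202 0.087] [350. 203.]
mug 0.56 [ 0.475 -0.052  0.057] [255. 211.]
mug 0.52 [ 0.484 -0.341  0.029] [158. 244.]
jar 0.98 [ 0.669 -0.083  0.07 ] [264. 261.]
plate 0.61 [ 0.699 -0.37   0.013] [161. 312.]
remote 0.59 [0.342 0.41  0.026] [380. 157.]
side cam at [0.023 0.668 0.689]
lid 0.89 [ 0.471 -0.331  0.024] [347. 181.]
lid 0.87 [ 0.323 -0.329  0.024] [393. 197.]
lid 0.72 [ 0.448 -0.174  0.028] [328. 208.]
lid 0.7 [ 0.636 -0.06   0.061] [247. 196.]
grinder 0.57 [0.516 0.233 0.081] [206. 270.]
grinder 0.17 [0.333 0.408 0.022] [220. 394.]
mug 0.67 [ 0.634 -0.061  0.058] [248. 197.]
jar 0.92 [ 0.636 -0.061  0.062] [248. 195.]
plate 0.93 [ 0.658 -0.366  0.011] [300. 163.]
remote 0.69 [0.329 0.405 0.023] [223. 394.]
remote 0.55 [ 0.469 -0.328  0.026] [347. 181.]
{'time': 0.7, 'joint_pos': array([ 1.19781209,  0.33316375,  0.03992404,  1.46537726, -0.01340452,
        1.34327824, -0.05850048]), 'joint_velocities': array([-6.47550362e-04, -2.63409338e-05,  5.70182519e-04, -1.02844892e-03,
        1.44763867e-03,  3.73551925e-04,  9.43726969e-04]), 'joint_efforts': array([-5.12687416e-05, -6.58128047e+01,  1.36301760e+00, -4.05758536e+01,
        1.66690926e-02,  2.30517289e-03,  3.02483943e-05]), 'position': array([ 0.17571786, -0.6257869 ,  0.30394281]), 'tcp_rot': array([3.11217721e+00, 4.28627390e-01, 2.08611961e-05]), 'ft_force': array([0.2767837 , 0.68747495, 0.78755073]), 'torque': array([-0.00734427, -0.02916506, -0.057504  ]), 'finger_gap': 0.9993341364929896} 0.0726
```

View pics/a.png

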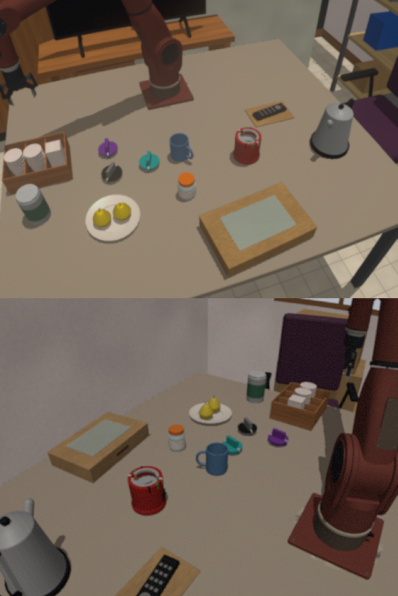

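The candidates for the lid in the scene picture are purple at (152,209), black/grey at (158,245) and turquoise at (211,230). The black-flanged one with the grey bar fits the description. I'll move over it and confirm in a close wrist crop.

{"method": "carry_out", "body": {"commands": [{"x": 6, "y": 5.8}, {"x": 12, "y": 11.6}, {"x": 18, "y": 17.4}, {"x": 24, "y": 23.2}, {"x": 30, "y": 29}, {"x": 30, "y": 29}, {"x": 30, "y": 29}, {"x": 30, "y": 29}, {"x": 30, "y": 29}]}}

```text
invalid input at $.commands[0]: expected keys x, y, z, wx, wy, wz, gripper
```

```bash
python3 - <<'E'
from h import *
c=cam('wrist','w1'); print(c['s']['position'],c['s']['tcp_rot'],np.array(c['tool_from_camera']).round(3),c['fov_y'])
for d in look_for('lid','wrist')+look_for('lid_grip','wrist'): print(round(d['p'],2),np.round(d['location'],4),proj(c,d['location']).round()[0])
E
```

```text
[ 0.17571786 -0.6257869   0.30394281] [3.11217721e+00 4.28627390e-01 2.08611961e-05] [[ 0.001 -0.949 -0.315  0.08 ]
 [ 1.     0.001 -0.    -0.001]
 [ 0.    -0.315  0.949 -0.07 ]
 [ 0.     0.     0.     1.   ]] 61.259573815939255
```

View pics/w1.png

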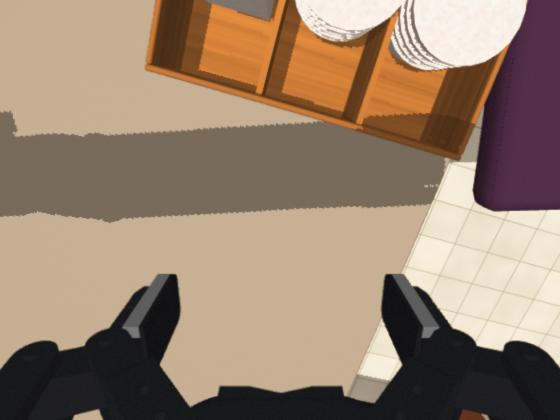

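The picture shows only the tray and the fingers, because the move was refused: every key is required.

{"method": "carry_out", "body": {"commands": [{"x": 6, "y": 5.8, "z": 0, "wx": 0, "wy": 0, "wz": 0, "gripper": 100}, {"x": 12, "y": 11.6, "z": 0, "wx": 0, "wy": 0, "wz": 0, "gripper": 100}, {"x": 18, "y": 17.4, "z": 0, "wx": 0, "wy": 0, "wz": 0, "gripper": 100}, {"x": 24, "y": 23.2, "z": 0, "wx": 0, "wy": 0, "wz": 0, "gripper": 100}, {"x": 30, "y": 29, "z": 0, "wx": 0, "wy": 0, "wz": 0, "gripper": 100}, {"x": 30, "y": 29, "z": 0, "wx": 0, "wy": 0, "wz": 0, "gripper": 100}, {"x": 30, "y": 29, "z": 0, "wx": 0, "wy": 0, "wz": 0, "gripper": 100}, {"x": 30, "y": 29, "z": 0, "wx": 0, "wy": 0, "wz": 0, "gripper": 100}, {"x": 30, "y": 29, "z": 0, "wx": 0, "wy": 0, "wz": 0, "gripper": 100}]}}

```text
time: 1.98
position: [0.4752, -0.3364, 0.3039]
tcp_rot: [3.112, 0.428, -0.001]
ft_force: [-1.1, -1.2, -0.2]
finger_gap: 1.002
```

```bash
python3 - <<'E'
from h import *
c=cam('wrist','w1'); print(c['s']['time'],c['s']['position'],c['s']['tcp_rot'])
for d in look_for('lid','wrist')+look_for('lid_grip','wrist'): print(round(d['p'],2),np.round(d['location'],4),proj(c,d['location']).round()[0])
E
```

```text
1.975 [ 0.47524628 -0.33638419  0.30386987] [ 3.11199363e+00  4.27978442e-01 -7.55192003e-04]
0.94 [ 0.4771 -0.3362  0.0253] [282. 172.]
0.61 [ 0.4659 -0.1931  0.0234] [140. 144.]
0.59 [ 0.339  -0.3369  0.0252] [249. 288.]
0.9 [ 0.4768 -0.3387  0.0259] [284. 173.]
0.75 [ 0.4654 -0.1914  0.0252] [137. 144.]
0.66 [ 0.3407 -0.3347  0.021 ] [248. 284.]
```

View pics/w1.png

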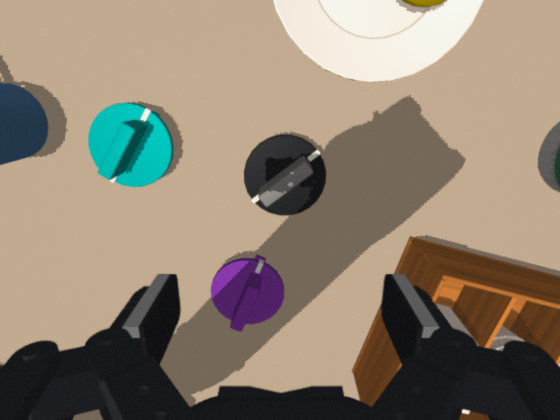

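The black flange with the grey bar is at (285,174), with white pointers at (254,200) and (318,154). That is the lid meant. Purple at (247,290) and turquoise at (131,145) are the look-alikes.

```bash
cat >> h.py <<'E'
def white_marks(c,center,z,r0,r1,thr=150):
    """angles of white pixels in an annulus on plane z"""
    im=c['img'].astype(int); v,u=np.nonzero((im.min(2)>thr)&(im.max(2)-im.min(2)<40))
    P=plane(c,np.c_[u,v],z)[:,:2]-center; r=np.hypot(*P.T); k=(r>r0)&(r<r1)
    return P[k],np.c_[u,v][k]
E
python3 - <<'E'
from h import *
c=cam('wrist'); im=c['img']
g=np.zeros(im.shape[:2],np.uint8); cv2.circle(g,(285,174),60,255,-1)
m=((im.max(2)<45)&(g>0)).astype(np.uint8)
cs,_=cv2.findContours(m,cv2.RETR_EXTERNAL,cv2.CHAIN_APPROX_NONE); k=max(cs,key=cv2.contourArea)
P=plane(c,cv2.convexHull(k)[:,0],0.024)[:,:2]; print(len(P))
A=np.c_[2*P,np.ones(len(P))]; s=np.linalg.lstsq(A,(P**2).sum(1),rcond=None)[0]
ctr=s[:2]; print('ctr',ctr,'r',np.sqrt(s[2]+ctr@ctr))
Q,uv=white_marks(c,ctr,.024,.036,.046); 
for sg in(1,-1):
    d=np.array([np.cos(.6),0])
a=np.degrees(np.arctan2(Q[:,1],Q[:,0])); print(len(a))
import collections
print(sorted(collections.Counter((a//10*10).astype(int)).items()))
for pt in((254,200),(318,154)): print(plane(c,pt,.024))
Rw=Rn.from_rotvec(c['s']['tcp_rot']).as_matrix(); print('toolx deg',np.degrees(np.arctan2(Rw[1,0],Rw[0,0])))
cv2.imwrite('pics/m.png',m*255)
E
```

```text
20
ctr [ 0.4712694  -0.34251189] r 0.03827222330780008
70
[(np.int64(-40), 25), (np.int64(-30), 7), (np.int64(130), 24), (np.int64(140), 14)]
[[ 0.43977829 -0.31715062  0.024     ]]
[[ 0.50312156 -0.36649001  0.024     ]]
toolx deg 15.548405318641473
```

```bash
python3 - <<'E'
from h import *
o=[]
for n,(u,v) in(('scene',(347,203)),('side',(206,268))):
    c=cam(n); o.append(cv2.resize(c['img'][v-38:v+37,u-40:u+40],(560,525),interpolation=cv2.INTER_CUBIC)); print(c['s']['joint_pos'].round(2))
cv2.imwrite('pics/g.png',cv2.resize(np.hstack(o),(800,375))[:,:,::-1])
E
```

```text
[ 0.73  0.21 -0.21  1.63  0.05  1.31 -0.8 ]
[ 0.73  0.21 -0.21  1.63  0.05  1.31 -0.8 ]
```

View pics/g.png

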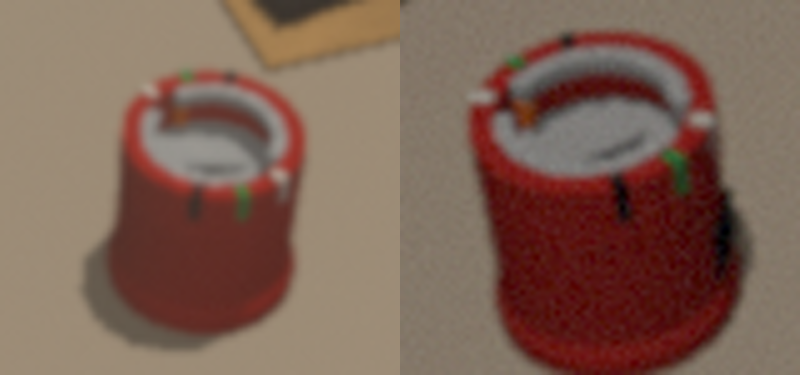

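The crops show the open grinder. The white marks are at scene (337,183) and (363,201), and at side (182,249) and (226,254). Green is next clockwise from them, then black.

```bash
python3 - <<'E'
from h import *
for n,p in(('scene',[(336.6,183),(363,200.6)]),('side',[(182.2,249.4),(226.4,253.8)])):
    c=cam(n); P=plane(c,p,.11); d=P[1]-P[0]; print(n,P.round(4).tolist(),P.mean(0),np.degrees(np.arctan2(d[1],d[0])),np.hypot(*d[:2]))
E
```

```text
scene [[0.4939, 0.1884, 0.11], [0.5841, 0.2305, 0.11]] [0.53903164 0.2094555  0.11      ] 25.0440646121612 0.09952384366129093
side [[0.5773, 0.2349, 0.11], [0.4902, 0.1927, 0.11]] [0.53378836 0.21383812 0.11      ] -154.14410897064954 0.0967825622461413
```

{"method": "carry_out", "body": {"commands": [{"x": -0.4, "y": -0.6, "z": -3, "wx": 0, "wy": 0, "wz": -0.18, "gripper": 100}, {"x": -0.4, "y": -0.6, "z": -6, "wx": 0, "wy": 0, "wz": -0.36, "gripper": 100}, {"x": -0.4, "y": -0.6, "z": -9, "wx": 0, "wy": 0, "wz": -0.54, "gripper": 100}, {"x": -0.4, "y": -0.6, "z": -12, "wx": 0, "wy": 0, "wz": -0.72, "gripper": 100}, {"x": -0.4, "y": -0.6, "z": -12, "wx": 0, "wy": 0, "wz": -0.93, "gripper": 100}, {"x": -0.4, "y": -0.6, "z": -12, "wx": 0, "wy": 0, "wz": -0.93, "gripper": 100}, {"x": -0.4, "y": -0.6, "z": -12, "wx": 0, "wy": 0, "wz": -0.93, "gripper": 100}, {"x": -0.4, "y": -0.6, "z": -12, "wx": 0, "wy": 0, "wz": -0.93, "gripper": 100}]}}

```text
time: 3.38
position: [0.4719, -0.3419, 0.1844]
tcp_rot: [2.975, -1.009, 0.001]
ft_force: [-0.6, -0.0, 0.6]
finger_gap: 1.001
```

```bash
python3 - <<'E'
from h import *
c=cam('wrist','w2'); print(c['s']['time'],c['s']['position'],c['s']['tcp_rot'],c['s']['joint_pos'].round(2))
Rw=Rn.from_rotvec(c['s']['tcp_rot']).as_matrix(); print('toolx deg',np.degrees(np.arctan2(Rw[1,0],Rw[0,0])))
Q,uv=white_marks(c,np.array([.4713,-.342]),.024,.03,.05)
_,lab,cen=cv2.kmeans(Q.astype(np.float32),2,None,(3,50,1e-6),3,0)
print(len(Q),cen,cen.mean(0)+[.4713,-.342],[uv[lab[:,0]==i].mean(0) for i in(0,1)]); d=cen[1]-cen[0]; print(np.degrees(np.arctan2(d[1],d[0])),np.hypot(*d))
E
```

```text
3.375 [ 0.47189083 -0.34191778  0.18437499] [ 2.97508267e+00 -1.00881320e+00  1.24565115e-03] [ 0.64  0.29 -0.1   1.77  0.03  1.08 -1.7 ]
toolx deg -37.46230890648587Traceback (most recent call last):
  File "<stdin>", line 5, in <module>
cv2.error: OpenCV(4.12.0) /io/opencv/modules/core/src/kmeans.cpp:243: error: (-2:Unspecified error) in function 'double cv::kmeans(cv::InputArray, int, cv::InputOutputArray, cv::TermCriteria, int, int, cv::OutputArray)'
> There can't be more clusters than elements (expected: 'N >= K'), where
>     'N' is 0
> must be greater than or equal to
>     'K' is 2
```

View pics/w2.png

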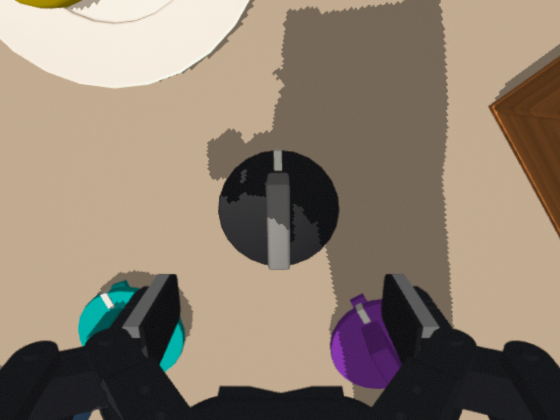

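The bar stands upright in the picture at column 278, between the fingers, with the flange spanning (219..339, 150..268). The alignment is good; now a quick centre check.

```bash
python3 - <<'E'
from h import *
c=cam('wrist')
P=plane(c,[(219,208),(339,208),(278.5,150),(278,162)],.024); print(P.round(4), P[:2].mean(0))
x=np.array([np.cos(np.radians(-37.5)),np.sin(np.radians(-37.5))]); print('ctr from far edge',P[2][:2]-.042*x)
for q in ((.4713,-.342,.024),): print(proj(c,q))
print(plane(c,[(278.5,178),(279.5,268)],.056))
E
```

```text
[[ 0.4996 -0.3095  0.024 ]
 [ 0.4496 -0.3747  0.024 ]
 [ 0.5063 -0.3661  0.024 ]
 [ 0.5003 -0.361   0.024 ]] [ 0.47460705 -0.34209985  0.024     ]
ctr from far edge [ 0.47301212 -0.34049451]
[[281.81453942 211.70812635]]
[[ 0.49760464 -0.35955052  0.056     ]
 [ 0.45148143 -0.32487468  0.056     ]]
```

{"method": "carry_out", "body": {"commands": [{"x": 0.15, "y": 0.05, "z": -4, "wx": 0, "wy": 0, "wz": 0, "gripper": 100}, {"x": 0.15, "y": 0.05, "z": -7, "wx": 0, "wy": 0, "wz": 0, "gripper": 60}, {"x": 0.15, "y": 0.05, "z": -8.2, "wx": 0, "wy": 0, "wz": 0, "gripper": 50}, {"x": 0.15, "y": 0.05, "z": -8.2, "wx": 0, "wy": 0, "wz": 0, "gripper": 20}, {"x": 0.15, "y": 0.05, "z": -8.2, "wx": 0, "wy": 0, "wz": 0, "gripper": 0}, {"x": 0.15, "y": 0.05, "z": -8.2, "wx": 0, "wy": 0, "wz": 0, "gripper": 0}, {"x": 0.15, "y": 0.05, "z": -8.2, "wx": 0, "wy": 0, "wz": 0, "gripper": 0}, {"x": 0.15, "y": 0.05, "z": -8.2, "wx": 0, "wy": 0, "wz": 0, "gripper": 0}, {"x": 0.15, "y": 0.05, "z": -8.2, "wx": 0, "wy": 0, "wz": 0, "gripper": 0}]}}

```text
time: 4.6
position: [0.474, -0.3418, 0.1034]
tcp_rot: [2.973, -1.012, 0.004]
ft_force: [-0.8, -0.0, 6.4]
finger_gap: 0.151
```

```bash
python3 - <<'E'
from bench import *
s=sense(); print(s['position'],s['ft_force'],s['finger_gap'],s['tcp_rot'])
E
```

```text
[ 0.47400022 -0.34177686  0.10335114] [-0.76868401 -0.01401318  6.39100043] 0.1510979588437761 [ 2.97340772 -1.01225442  0.0037617 ]
```

{"method": "carry_out", "body": {"commands": [{"x": 0, "y": 0, "z": 3, "wx": 0, "wy": 0, "wz": 0, "gripper": 0}, {"x": 0, "y": 0, "z": 7, "wx": 0, "wy": 0, "wz": 0, "gripper": 0}, {"x": 0, "y": 0, "z": 12, "wx": 0, "wy": 0, "wz": 0, "gripper": 0}, {"x": 0, "y": 2, "z": 17, "wx": 0, "wy": 0, "wz": 0.1, "gripper": 0}, {"x": 0, "y": 7, "z": 17, "wx": 0, "wy": 0, "wz": 0.2, "gripper": 0}, {"x": 0, "y": 12, "z": 17, "wx": 0, "wy": 0, "wz": 0.3, "gripper": 0}, {"x": 0, "y": 17, "z": 17, "wx": 0, "wy": 0, "wz": 0.4, "gripper": 0}, {"x": 0, "y": 22, "z": 17, "wx": 0, "wy": 0, "wz": 0.5, "gripper": 0}, {"x": 0, "y": 27, "z": 17, "wx": 0, "wy": 0, "wz": 0.6, "gripper": 0}, {"x": 0, "y": 32, "z": 17, "wx": 0, "wy": 0, "wz": 0.7, "gripper": 0}, {"x": -1, "y": 37, "z": 17, "wx": 0, "wy": 0, "wz": 0.8, "gripper": 0}, {"x": -1, "y": 42, "z": 17, "wx": 0, "wy": 0, "wz": 0.9, "gripper": 0}, {"x": -1, "y": 47, "z": 17, "wx": 0, "wy": 0, "wz": 1.0, "gripper": 0}, {"x": -1, "y": 52, "z": 17, "wx": 0, "wy": 0, "wz": 1.1, "gripper": 0}, {"x": -1, "y": 52, "z": 17, "wx": 0, "wy": 0, "wz": 1.1, "gripper": 0}, {"x": -1, "y": 52, "z": 17, "wx": 0, "wy": 0, "wz": 1.1, "gripper": 0}, {"x": -1, "y": 52, "z": 17, "wx": 0, "wy": 0, "wz": 1.1, "gripper": 0}, {"x": -1, "y": 52, "z": 17, "wx": 0, "wy": 0, "wz": 1.1, "gripper": 0}]}}

```text
time: 6.85
position: [0.4635, 0.1777, 0.2719]
tcp_rot: [3.065, 0.688, 0.0]
ft_force: [0.7, -0.5, -2.0]
finger_gap: 0.154
```

```bash
python3 - <<'E'
from h import *
c=cam('wrist','w3'); print(c['s']['time'],c['s']['position'],c['s']['tcp_rot'],c['s']['joint_pos'].round(2),c['s']['ft_force'],c['s']['finger_gap'])
Rw=Rn.from_rotvec(c['s']['tcp_rot']).as_matrix(); print('toolx deg',np.degrees(np.arctan2(Rw[1,0],Rw[0,0])))
import pickle; pickle.dump(c,open('w3.pkl','wb'))
E
```

```text
6.85 [0.46345263 0.17768241 0.27194688] [3.06495969e+00 6.88179367e-01 9.17911912e-05] [ 0.14  0.08 -0.62  1.85  0.05  1.23 -1.62] [ 0.71206151 -0.5282151  -1.99158989] 0.15441919089173353
toolx deg 25.3096400860839
```

View pics/w3.png

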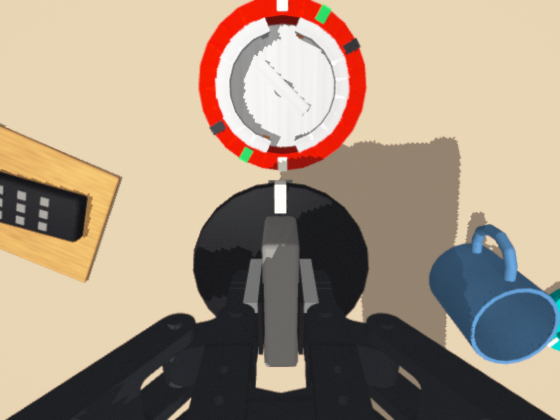

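The grinder mouth shows at about (283,85), with its white marks at (282,5) and (282,163). The held lid's flange spans columns 194..368 and its pointer is at (280,195). I'll fit both circles.

```bash
cat > fit.py <<'E'
from h import *
from scipy.optimize import least_squares
def fitc(P,r=None):
    f=lambda p: np.hypot(*(P-p[:2]).T)-(p[2] if r is None else r)
    x0=list(P.mean(0))+([.05] if r is None else [])
    return least_squares(f,x0,loss='soft_l1',f_scale=5e-4).x
def big(m):
    cs,_=cv2.findContours(m.astype(np.uint8),cv2.RETR_EXTERNAL,cv2.CHAIN_APPROX_NONE); return max(cs,key=cv2.contourArea)[:,0]
E
python3 - <<'E'
from fit import *
import pickle
c=pickle.load(open('w3.pkl','rb')); im=c['img'].astype(int)
red=(im[...,0]>150)&(im[...,1]<60)&(im[...,2]<60)
k=cv2.convexHull(big(red))[:,0]; k=k[(k[:,1]>3)&(k[:,1]<165)]
P=plane(c,k,.11)[:,:2]; print('rim',fitc(P),fitc(P,.052))
# inner white ring outline as check: r .?
M=plane(c,[(282,5),(282,163)],.11); print('marks',M.round(4).tolist(),M.mean(0)[:2],np.degrees(np.arctan2(*(M[0]-M[1])[1::-1])))
# mask-refined marks
ctr=fitc(P,.052); Q,uv=white_marks(c,ctr,.11,.044,.0525,140)
far=uv[:,1]<60; 
for n,w in(('far',far),('near',uv[:,1]>130)): print(n,w.sum(),uv[w].mean(0),Q[w].mean(0),np.degrees(np.arctan2(*Q[w].mean(0)[::-1])))
# lid
zf=c['s']['position'][2]-.0794
dark=(im.max(2)<60)[:300]; kk=cv2.convexHull(big(dark))[:,0]; kk=kk[(kk[:,1]<262)]
L=plane(c,kk,zf)[:,:2]; print('lid',len(L),fitc(L),fitc(L,.042),'tcp',c['s']['position'][:2])
Q,uv=white_marks(c,fitc(L,.042),zf,.025,.043,140); w=(uv[:,1]>182)&(abs(uv[:,0]-281)<12)
print(w.sum(),uv[w].mean(0),np.degrees(np.arctan2(*Q[w].mean(0)[::-1])))
e=plane(c,[(280.5,184),(280.5,212)],zf); print(e,np.degrees(np.arctan2(*(e[0]-e[1])[1::-1])))
E
```

```text
rim [0.53727277 0.21296661 0.05153334] [0.53724334 0.21294135]
marks [[0.5791, 0.2329, 0.11], [0.4944, 0.1926, 0.11]] [0.53673984 0.2127548 ] 25.420713076777805
far 109 [281.95412844   4.4587156 ] [0.04210657 0.02009484] 25.51223488195873
near 110 [282.25454545 164.        ] [-0.04341023 -0.02076595] -154.43516054067166
lid 31 [0.46453463 0.17958238 0.04036837] [0.46258409 0.178694  ] tcp [0.46345263 0.17768241]
364 [279.50824176 198.16208791] 26.009107133576908
[[0.50052203 0.19663686 0.19254688]
 [0.48888775 0.1911248  0.19254688]] 25.350568451618827
```

{"method": "carry_out", "body": {"commands": [{"x": 3.7, "y": 1.75, "z": 0, "wx": 0, "wy": 0, "wz": 0, "gripper": 0}, {"x": 7.4, "y": 3.5, "z": 0, "wx": 0, "wy": 0, "wz": 0, "gripper": 0}, {"x": 7.4, "y": 3.5, "z": -2.5, "wx": 0, "wy": 0, "wz": 0, "gripper": 0}, {"x": 7.4, "y": 3.5, "z": -5, "wx": 0, "wy": 0, "wz": 0, "gripper": 0}, {"x": 7.4, "y": 3.5, "z": -5.6, "wx": 0, "wy": 0, "wz": 0, "gripper": 0}, {"x": 7.4, "y": 3.5, "z": -5.9, "wx": 0, "wy": 0, "wz": 0, "gripper": 0}, {"x": 7.4, "y": 3.5, "z": -6.2, "wx": 0, "wy": 0, "wz": 0, "gripper": 0}, {"x": 7.4, "y": 3.5, "z": -6.4, "wx": 0, "wy": 0, "wz": 0, "gripper": 0}, {"x": 7.4, "y": 3.5, "z": -6.4, "wx": 0, "wy": 0, "wz": 0, "gripper": 0}]}}

```text
time: 8.02
position: [0.5376, 0.2135, 0.2083]
tcp_rot: [3.064, 0.691, 0.001]
ft_force: [1.5, -1.2, -1.3]
finger_gap: 0.15
```

```bash
python3 - <<'E'
from h import *
s=sense(); print(s['position'],s['ft_force'].round(1),s['torque'].round(2),s['tcp_rot'])
E
```

```text
[0.53755768 0.21353406 0.20826895] [ 1.5 -1.2 -1.3] [-0.28 -0.29 -0.07] [3.06449349e+00 6.90757363e-01 1.36620572e-03]
```

{"method": "carry_out", "body": {"commands": [{"x": 0, "y": 0, "z": -0.3, "wx": 0, "wy": 0, "wz": 0, "gripper": 0}, {"x": 0, "y": 0, "z": -0.6, "wx": 0, "wy": 0, "wz": 0, "gripper": 0}, {"x": 0, "y": 0, "z": -0.9, "wx": 0, "wy": 0, "wz": 0, "gripper": 0}, {"x": 0, "y": 0, "z": -1.1, "wx": 0, "wy": 0, "wz": 0, "gripper": 0}, {"x": 0, "y": 0, "z": -1.1, "wx": 0, "wy": 0, "wz": 0, "gripper": 0}]}}

```text
time: 8.65
position: [0.5369, 0.214, 0.1974]
tcp_rot: [3.064, 0.692, -0.001]
ft_force: [-3.4, -1.8, 5.1]
finger_gap: 0.15
```

```bash
python3 - <<'E'
from h import *
s=sense(); print(s['position'],s['ft_force'].round(1),s['torque'].round(2),s['tcp_rot'])
ims=[]
for n,X in(('scene',(.537,.213,.12)),('side',(.537,.213,.12))):
    c=cam(n); u,v=proj(c,X)[0].astype(int); ims.append(cv2.resize(c['img'][v-40:v+40,u-40:u+40],(400,400),interpolation=cv2.INTER_CUBIC))
cv2.imwrite('pics/s1.png',np.hstack(ims)[:,:,::-1])
E
```

```text
[0.53693464 0.21395486 0.19736389] [-3.4 -1.8  5.1] [-0.37  0.59 -0.01] [ 3.06438992e+00  6.91837239e-01 -6.20119820e-04]
```

View pics/s1.png

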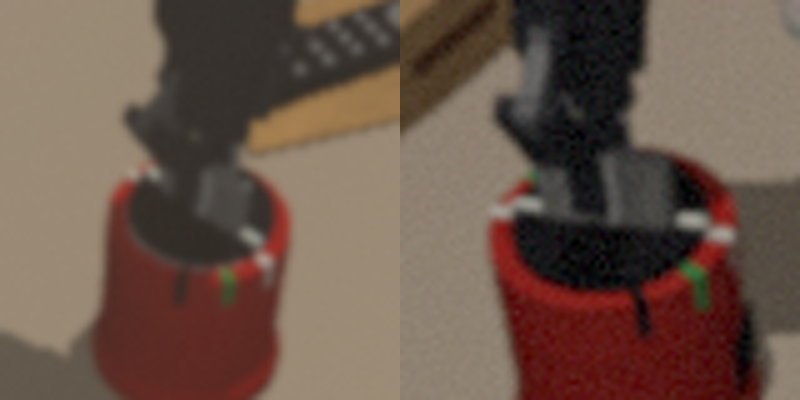

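Both crops show the lid down in the mouth, with its pointers in line with the white marks: scene crop about (150,178) and (255,240), side crop (525,203) and (690,220). I'll press a little more to confirm it is seated.

{"method": "carry_out", "body": {"commands": [{"x": 0, "y": 0, "z": -0.1, "wx": 0, "wy": 0, "wz": 0, "gripper": 0}, {"x": 0, "y": 0, "z": -0.2, "wx": 0, "wy": 0, "wz": 0, "gripper": 0}, {"x": 0, "y": 0, "z": -0.2, "wx": 0, "wy": 0, "wz": 0, "gripper": 0}]}}

```text
time: 9.12
position: [0.5369, 0.214, 0.1973]
tcp_rot: [3.064, 0.691, 0.0]
ft_force: [-11.3, -6.3, 24.1]
finger_gap: 0.149
```

{"method": "carry_out", "body": {"commands": [{"x": -0.1, "y": -0.05, "z": 0.1, "wx": 0, "wy": 0, "wz": 0, "gripper": 0}, {"x": -0.1, "y": -0.05, "z": 0.1, "wx": 0, "wy": 0, "wz": 0, "gripper": 0}, {"x": -0.1, "y": -0.05, "z": 0.1, "wx": 0, "wy": 0, "wz": 0, "gripper": 0}]}}

```text
time: 9.5
position: [0.5367, 0.2139, 0.1973]
tcp_rot: [-3.064, -0.692, -0.003]
ft_force: [-2.5, -1.9, 10.7]
finger_gap: 0.152
```

{"method": "carry_out", "body": {"commands": [{"x": 0, "y": 0, "z": 0, "wx": 0, "wy": 0, "wz": -0.06, "gripper": 0}, {"x": 0, "y": 0, "z": 0, "wx": 0, "wy": 0, "wz": -0.12, "gripper": 0}, {"x": 0, "y": 0, "z": 0, "wx": 0, "wy": 0, "wz": -0.18, "gripper": 0}, {"x": 0, "y": 0, "z": 0, "wx": 0, "wy": 0, "wz": -0.24, "gripper": 0}, {"x": 0, "y": 0, "z": 0, "wx": 0, "wy": 0, "wz": -0.3, "gripper": 0}, {"x": 0, "y": 0, "z": 0, "wx": 0, "wy": 0, "wz": -0.3, "gripper": 0}, {"x": 0, "y": 0, "z": 0, "wx": 0, "wy": 0, "wz": -0.3, "gripper": 0}]}}

```text
time: 10.38
position: [0.5372, 0.213, 0.1973]
tcp_rot: [3.133, 0.225, 0.004]
ft_force: [-0.4, -4.1, 10.4]
finger_gap: 0.153
```

```bash
python3 - <<'E'
from h import *
s=sense(); print(s['position'],s['ft_force'].round(1),s['torque'].round(2),s['finger_gap'])
Rw=Rn.from_rotvec(s['tcp_rot']).as_matrix(); print(np.degrees(np.arctan2(Rw[1,0],Rw[0,0])),Rw[:,2])
E
```

```text
[0.53720584 0.21303388 0.19731835] [-0.4 -4.1 10.4] [-0.78  0.12  0.01] 0.15265262634549856
8.20555598653034 [ 2.48721300e-03 -9.61988171e-05 -9.99996902e-01]
```

{"method": "carry_out", "body": {"commands": [{"x": 0, "y": 0, "z": 0, "wx": 0, "wy": 0, "wz": -0.06, "gripper": 0}, {"x": 0, "y": 0, "z": 0, "wx": 0, "wy": 0, "wz": -0.12, "gripper": 0}, {"x": 0, "y": 0, "z": 0, "wx": 0, "wy": 0, "wz": -0.18, "gripper": 0}, {"x": 0, "y": 0, "z": 0, "wx": 0, "wy": 0, "wz": -0.22, "gripper": 0}, {"x": 0, "y": 0, "z": 0, "wx": 0, "wy": 0, "wz": -0.22, "gripper": 0}, {"x": 0, "y": 0, "z": 0, "wx": 0, "wy": 0, "wz": -0.22, "gripper": 0}]}}

```text
time: 11.12
position: [0.5372, 0.2126, 0.1973]
tcp_rot: [3.139, -0.121, 0.004]
ft_force: [-0.1, -5.3, 11.6]
finger_gap: 0.148
```

```bash
python3 - <<'E'
from h import *
s=sense(); print(s['position'],s['ft_force'].round(1),s['torque'].round(2),s['finger_gap'])
Rw=Rn.from_rotvec(s['tcp_rot']).as_matrix(); print(np.degrees(np.arctan2(Rw[1,0],Rw[0,0])),Rw[:,2])
ims=[]
for n,X in(('scene',(.537,.213,.12)),('side',(.537,.213,.12))):
    c=cam(n); u,v=proj(c,X)[0].astype(int); ims.append(cv2.resize(c['img'][v-30:v+30,u-30:u+30],(400,400),interpolation=cv2.INTER_CUBIC)); print(u,v)
w=cam('wrist'); 
row=np.hstack(ims); cv2.imwrite('pics/s2.png',row[:,:,::-1]); cv2.imwrite('pics/w4.png',w['img'][:,:,::-1])
E
```

```text
[0.53721719 0.2125611  0.19729987] [-0.1 -5.3 11.6] [-1.11  0.23  0.16] 0.14769785173864863
-4.404623513593016 [ 2.33155261e-03 -8.10766279e-04 -9.99996953e-01]
350 188
202 247
```

View pics/w4.png

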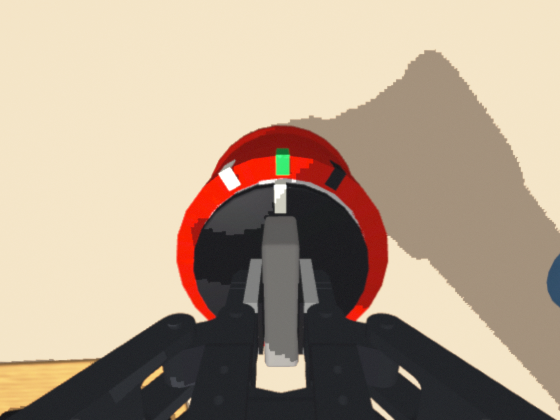

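View pics/s2.png

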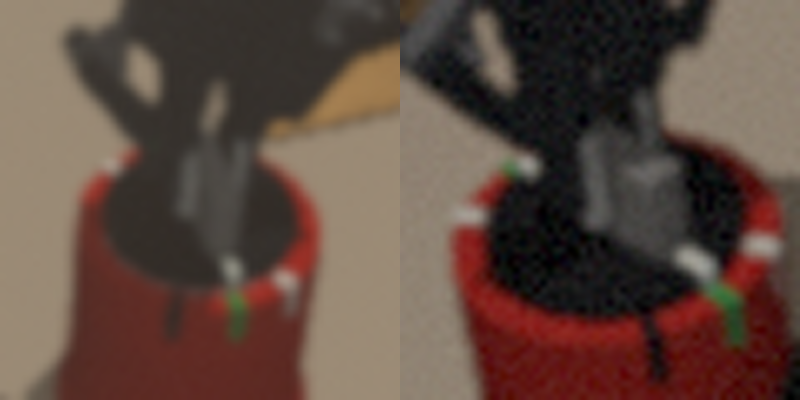

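The wrist picture has the pointer at (280,197) right under the green mark at (282,161), and the scene and side crops agree. The turn is about 29.8°. I'll hold briefly, check that it stays still, and hand in.

{"method": "carry_out", "body": {"commands": [{"x": 0, "y": 0, "z": 0, "wx": 0, "wy": 0, "wz": 0, "gripper": 0}, {"x": 0, "y": 0, "z": 0, "wx": 0, "wy": 0, "wz": 0, "gripper": 0}, {"x": 0, "y": 0, "z": 0, "wx": 0, "wy": 0, "wz": 0, "gripper": 0}, {"x": 0, "y": 0, "z": 0, "wx": 0, "wy": 0, "wz": 0, "gripper": 0}]}}

```text
time: 11.78
position: [0.5372, 0.2126, 0.1973]
tcp_rot: [3.139, -0.121, 0.004]
ft_force: [-1.0, -5.3, 10.9]
finger_gap: 0.156
```

```bash
python3 - <<'E'
from h import *
s=sense(); Rw=Rn.from_rotvec(s['tcp_rot']).as_matrix(); print(s['position'],np.degrees(np.arctan2(Rw[1,0],Rw[0,0])),s['finger_gap'],abs(s['joint_velocities']).max())
print(finish_job())
E
```

```text
[0.53721321 0.21257124 0.19732536] -4.401394164656223 0.1557733905477494 0.0014726987988580111
the job is handed in; nothing more can be done
None
```

I put the black lid on the grinder, turned it about 30° clockwise, and handed the job in at 11.8 s while still gripping it at the green marks. `finish_job()` gives no verdict, so success is judged only by my own checks.

- **Seating:** The lid went down with its pointers in line with the white marks. When I pressed harder, the tool moved only about 0.1 mm at 24 N, so I took it as fully down. That press also showed about 13 N sideways, so I eased off and shifted about 1 mm before turning.
- **Final angle:** The tool had turned about 29.8° from the white marks. The wrist picture shows the pointer under the green mark, and the scene and side pictures agree.
- **Holding:** The tool sits within about 0.4 mm of the measured mouth centre, stayed still, and presses down with about 11 N. The gripper gap is 0.15, which fits the bar.
- **Disagreements:** My estimates of the lid's position differed by up to about 3 mm, within what the grasp could take. Part-way through the turn the wrist moment read only 0.01 N m, less than the spring should give; at the green marks it read 0.16 N m against about 0.2 expected.
- **Other objects:** None of my moves went near the mug, jar, plate, pears or remote, but I did not measure their positions again at the end.
- **Refused move:** My first move call was refused because some keys were missing; nothing moved.

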